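Load the bead jar into the rotary store and shut its window

ROBOT

A 7-joint arm with a two-finger parallel gripper is mounted at the origin on a cart in front of the work surface, level with it; the furniture and walls round the work are solid. World frame = base frame: x ahead of the robot, y to its left, z up, the work surface at z = 0. Lengths are in m, angles in rad, forces in N, time in s.
With the tool pointing down it reaches from about 0.375 to 0.925 m from the base axis. Payload 3.1 kg.
Tool frame: the origin (TCP) lies at the very end of the fingers, on their centre line; the grasp point (between the pads) lies 19 mm behind it; z points along the fingers, y is the line along which they close (so a half turn about z gives the same grasp; the last joint's range is limited). The gripper opens to 85 mm and grips with 20 to 120 N. Pads are 22 mm wide; open, the fingers measure 114 mm over their backs; the gripper's body (76 mm by 85 mm) begins 54 mm behind the grasp point. The pads swing forward as they close: fully open they stand 13 mm farther back than shut.
Start: joints at [-1.427, 0.383, 0.044, 1.598, -0.018, 1.161, -0.05], TCP at [0.156, 0.631, 0.231] pointing down, gripper open.
Joint ranges: [-2.61, 2.61], [-0.41, 2.15], [-1.48, 1.57], [0, 2.5], [-1.57, 4.71], [0.05, 1.97], [-2.85, 2.85]. Speed limits (rad/s): [2.79, 2.79, 3.14, 3.14, 3.14, 3.14, 3.14].

INTERFACE

Orientations are given as a 3x3 rotation matrix whose columns are the frame's x, y, z axes.
In Python, from rig import monitor, camera, camera_model, ctrl gives the robot as it stands.
- The arm moves only by the shell command python3 -m jog 'ROWS'. ROWS is JSON, one flat list of numbers, 7 for each row, row after row: the finger opening in cm, from 0 to 8.54, then the shift along the tool's x, y, z in cm, then the turn, a rotation vector about the tool's x, y, z in degrees. In form: [jaw, dx, dy, dz, wx, wy, wz, jaw, dx, dy, dz, wx, wy, wz, ...]. A call has 1 to 5 rows; each row shifts and turns the commanded pose from where the row before left it, along the tool's axes as they then stand; what a row does not reach is not made up. A row lasts 1/8 s, in which the tool goes at most 62.5 mm and 10.7 degrees, less where a joint would pass 70% of its speed; a pose out of reach is approached as far as the arm can. A call with a gripper value outside its range is refused whole. The fingers move at their own pace and stop on an object; the grip force is fixed at half the most. Time passes only in rows, so rows that do not move let the fingers close. It gives the time, the measured TCP pose, the force, the opening and the grip force at its end, in the units of the state.
- monitor.read_state(): the state, without advancing time (a new reading comes with each control period).
- camera(name): name is "side" or "top" or "wrist"; returns (picture, depth): 480x640x3 uint8, red, green, blue; 480x640 float32, m along the optical axis (not along the pixel's ray), 0 where there is no reading.
- camera_model(name): a dict with "intrinsics" (3x3 intrinsics, pixels), "position" and "orientation" of the camera in the world; the wrist camera has in their place "hand_eye" (4x4, takes a point from camera to tool coordinates, whose origin is the TCP and whose axes are the flange's). Camera axes: x right, y down, z forward; pixel columns grow to the right and rows downward; lengths in m; the calibration is good to about 2 mm. A picture is of the moment at which its call begins: read the wrist's pose just before it. camera_model takes no time and is no camera call.
- ctrl.job_done(): hands the job in; it is judged then, once.
The state is a dict: "time_s": time; "qpos": joint angles; "joint_vel": joint speeds; "joint_torque": joint torques, N m; "tcp_pos": TCP position; "ee_rot": TCP orientation; "contact_force": force on the tool from outside, world axes, zero at the start; "torque": the same for the moment, N m; "width": finger opening in m; "gripper_force": force on a finger pad.
Only numpy, scipy, OpenCV 4.12 (cv2) and the standard library are available. Lean on these libraries where they do the work, as an engineer would, in place of code of your own. Each camera call takes 0.05 s, during which the arm holds its last target. There are 200 camera calls.

TASK

Put the bead jar that lies on its side on the table into an empty pocket of the round rotary store; to find one, turn the wheel on the store's cover and look or feel through the window for a pocket with no jar in it. Stand the jar up on the table first and let go of it, then take it again, lower it upright through the window into the empty pocket and let go; do not drop it. Then turn the wheel until the closed sector with the raised rib fills and shuts the window, and leave the other things on the table where they are.

Things in the scene. Friction and masses are not known exactly. Their poses are not given: they have to be found in the camera images.
- jar: the bead jar: white, square, 44 x 44 mm, body 63 mm high, then a black ribbed round cap 30 mm across, 68 to 88 mm above the bottom; 0.1 to 0.2 kg. Origin: centre of its bottom; z axis from bottom to cap. At the start it lies on a flat side, axis 22 mm above the table, cap roughly to the robot's left. Set down less than 20 degrees off upright, it rocks upright by itself
- store: the rotary store, fixed on the table: a round grey drum 231 mm across with an aluminium cover, its top 117 mm above the table, one window in it and a black wheel over its middle. Origin: on its upright axis at table height; its -x axis points to the middle of the window, at the side near the robot. Inside, the turntable has a rim 12 mm high, 104 mm from the axis
- carousel: the turntable in the store, one piece with wheel and shutter; origin and z axis as the store's; -x axis to the shutter's rib. Turns without end, stays where left (friction 0.09 N m, no clicks). Five 72-degree sectors: shutter and four pockets, 3 mm walls between, floor 18 mm above the table, centres 74 mm from the axis. Two of them, any two, hold a jar like the bead jar (cap top at 106 mm)
- window (a point): middle of the window, on the cover's top face, 117 mm above the table and 74 mm from the store's axis; axes as the store's. The window is a ring sector 44 to 104 mm from the axis and 32 degrees to either side of its middle line (about 83 mm wide at the middle); the cover is 4 mm thick. The one place where a pocket can be seen, felt and filled
- shutter_mark (a point): middle of the raised radial rib, 44 x 7 mm, on the closed sector of the turntable, 74 mm from the axis and 115 mm above the table, just below the window's top face. The shutter is an aluminium plate that reaches 39 degrees to either side of the rib. At the start it is within 9 degrees of the window. The pocket centres lie 72, 144, 216 and 288 degrees round from it
- wheel_knob (a point): middle of the upright knob on the rim of the wheel, 36 mm from the axis, across from the shutter's rib: black, round, 16 mm thick, 131 to 151 mm above the table. It spins freely on its pin, so fingers that hold it can lead it round the axis without turning. The wheel is a three-spoked ring 81 mm across, 121 to 130 mm above the table; its hub rises to 134 mm
- glass_dish: the thick round glass dish, 90 mm across and 62 mm high; a bystander, loose; origin at the middle of its underside
- oyster_shell_1: a pearly half oyster shell, 93 x 107 x 16 mm; a bystander, loose; origin at the middle of its underside
- oyster_shell_3: a pearly half oyster shell, 91 x 96 x 15 mm; a bystander, loose; origin at the middle of its underside
- graft_probe: a thin grafting probe with a black grip, 156 mm long; a bystander, loose; origin at the middle of its underside

How it is judged:
On the way, in this order (a step that is already met when the one before it is completed fails the run):
1. the bead jar stands upright on the table, let go (angle between jar's own z axis and vertical below 0.12 rad and contact force between the fingers and jar below 0.1 N and height (world z) of jar below 0.008 m), for 0.2 s.
2. the bead jar stands upright on the floor of an empty pocket under the window, let go (angle between jar's own z axis and vertical below 0.12 rad and contact force between the fingers and jar below 0.1 N and height (world z) of jar between 0.013 and 0.024 m and horizontal distance between jar and window below 0.025 m), for 0.2 s.
At the end, for the whole second after the job is handed in: the closed sector's rib is within 9 mm of the middle of the window; the bead jar stands upright (within 7 degrees), at rest and let go, on the floor of a pocket inside the store, 50 to 95 mm from its axis; the bystanders are within 30 mm of where they were (horizontal distance between shutter_mark and window below 0.009 m and angle between jar's own z axis and vertical below 0.12 rad and contact force between the fingers and jar below 0.1 N and height (world z) of jar between 0.013 and 0.024 m and horizontal distance between jar and store between 0.05 and 0.095 m and linear speed of jar below 0.02 m/s); the robot touches nothing.
It fails at once if the bead jar is dropped (falls faster than 0.6 m/s while not held) (linear speed of jar above 0.6 m/s and contact force between the fingers and jar below 0.1 N).
It fails at once if another thing on the table is moved more than 30 mm (distance of any of glass_dish, oyster_shell_1, oyster_shell_3, graft_probe from where it was at the start of the episode above 0.03 m).
It also fails if it takes over 72 s, if anything falls off the work surface, if the arm or the gripper's body presses on something with over 40 N, if the wrist force passes 120 N, or if a joint passes its speed limit or range.

## Working session

There is one attempt and no reset: what is moved stays moved. The work goes in short steps, Python scripts to look and compute and a shell command to move; the robot and the scene stay as the last step left them, time stands still between calls to the robot, and variables do not carry over. Pictures are saved under pics/ and viewed, at most 10 in all, crops included, and the job is handed in when it is done.

```bash
ls; mkdir -p pics; cat > h.py <<'E'
import numpy as np, cv2
from rig import monitor, camera, camera_model, ctrl
def shot(n,save=None):
    s=monitor.read_state(); im,d=camera(n); m=camera_model(n); K=np.array(m["intrinsics"])
    if n=="wrist":
        T=np.eye(4);T[:3,:3]=s["ee_rot"];T[:3,3]=s["tcp_pos"];T=T@np.array(m["hand_eye"]);R,p=T[:3,:3],T[:3,3]
    else: R,p=np.array(m["orientation"]),np.array(m["position"])
    if save: cv2.imwrite("pics/"+save,im[:,:,::-1])
    return im,d,K,R,p
def cloud(d,K,R,p):
    v,u=np.mgrid[:d.shape[0],:d.shape[1]]
    c=np.stack([(u-K[0,2])*d/K[0,0],(v-K[1,2])*d/K[1,1],d],-1)
    P=c@R.T+p; P[d<=0]=np.nan; return P
def ray(u,v,K,R,p,z):
    r=R@np.linalg.solve(K,[u,v,1.]); return p+r*(z-p[2])/r[2]
E
python3 - <<'E'
from h import *
for n in("top","side"):
    im,d,K,R,p=shot(n,n+"0.png"); print(n,p.round(3),R.round(2).tolist(),K[0,0])
s=monitor.read_state(); print(s["time_s"],np.round(s["ee_rot"],3).tolist())
print(camera_model("wrist")["hand_eye"])
E
```

```text
pics
top [0.434 0.052 1.154] [[-0.01, -1.0, 0.08], [-1.0, 0.01, -0.01], [0.01, -0.08, -1.0]] 493.44664254195123
side [-0.039 -0.362  1.013] [[0.57, -0.65, 0.51], [-0.82, -0.44, 0.36], [-0.01, -0.62, -0.79]] 444.409382617222
0.1 [[-0.971, 0.239, -0.0], [0.239, 0.971, -0.002], [-0.0, -0.002, -1.0]]
[[ 3.05614633e-05 -9.46316612e-01 -3.23241194e-01  8.23807236e-02]
 [ 9.99999912e-01 -1.05952855e-04  4.04733090e-04  7.36029642e-05]
 [-4.17253973e-04 -3.23241178e-01  9.46316526e-01 -1.42567621e-01]
 [ 0.00000000e+00  0.00000000e+00  0.00000000e+00  1.00000000e+00]]
```

View pics/top0.png

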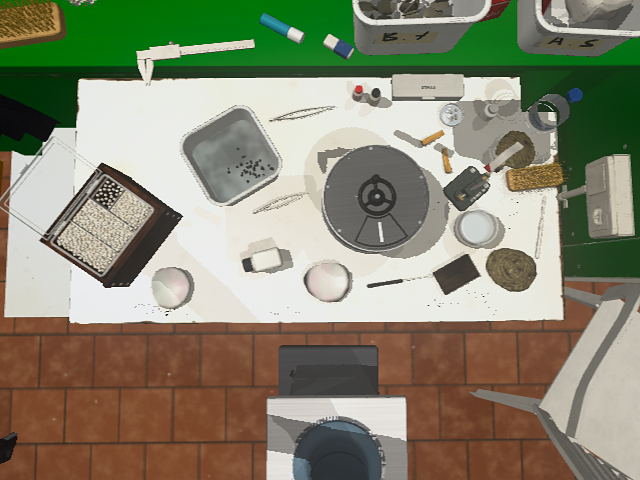

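View pics/side0.png

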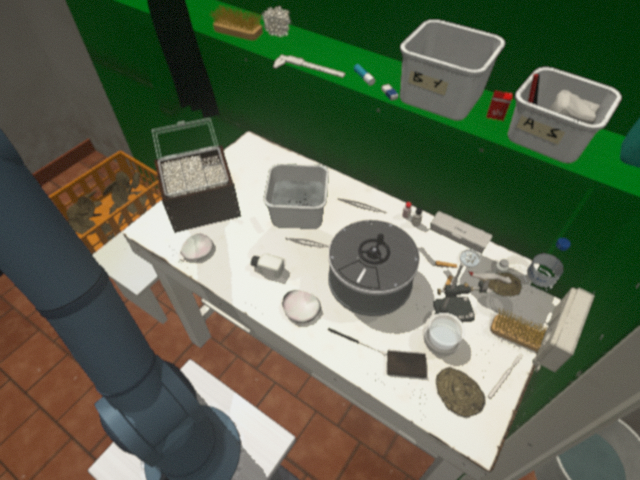

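The top view shows the jar body at about (267,260) with its cap at (248,265). The store centre is near (376,197), the rib at (380,232) and the knob near (375,181). One shell lies close by at (328,281) and the probe's grip at (455,273). The side view agrees with this.

```bash
python3 - <<'E'
from h import *
im,d,K,R,p=shot("top"); P=cloud(d,K,R,p)
v,u=np.mgrid[:480,:640]; z=P[...,2]
t=(abs(u-100)<20)&(abs(v-300)<10); t2=(abs(u-265)<8)&(abs(v-220)<8); print("table z",np.nanmedian(z[t2]))
# jar
m=(u>232)&(u<295)&(v>238)&(v<280)&(z>0.012)&(z<.08)
q=P[m]; print("jar n",m.sum(),"ztop",np.nanpercentile(q[:,2],[50,95]))
dark=m&(im.max(2)<110)
top=m&(z>.036)&~dark
r=cv2.minAreaRect(top[...].nonzero()[0].size and np.float32(P[top][:,:2]*1000)); print("body rect mm",r)
c=P[dark]; print("cap mean",np.nanmean(c,0),dark.sum(), "body mean",np.nanmean(P[top],0))
# store
m=(z>.108)&(z<.122)&(abs(u-376)<75)&(abs(v-197)<75)
c,rad=cv2.minEnclosingCircle(np.float32(P[m][:,:2])); print("store circ",c,rad,np.nanmedian(z[m]))
m2=(z>.122)&(z<.137)&(np.hypot(P[...,0]-c[0],P[...,1]-c[1])<.06); c2,r2=cv2.minEnclosingCircle(np.float32(P[m2][:,:2])); print("wheel",c2,r2)
m3=(z>.14)&(z<.17)&(np.hypot(P[...,0]-c[0],P[...,1]-c[1])<.06);k=np.nanmean(P[m3],0);print("knob",m3.sum(),k,np.hypot(*(k[:2]-c2)),np.degrees(np.arctan2(*(k[:2]-c2)[::-1])))
g=im.min(2)
m4=(abs(u-380)<14)&(abs(v-232)<16)&(g>190); 
L=np.array([ray(a,b,K,R,p,.115) for b,a in np.argwhere(m4)]);rb=L[:,:2].mean(0);print("rib",len(L),rb,np.hypot(*(rb-c2)),np.degrees(np.arctan2(*(rb-c2)[::-1])))
for n,(a,b) in dict(sh=(328,281),sh2=(171,288),dish=(476,227)).items(): print(n,P[b,a])
cv2.imwrite("pics/a.png",cv2.resize(im[130:310,220:450,::-1],None,fx=3.3,fy=3.3,interpolation=cv2.INTER_CUBIC))
E
```

```text
table z -0.0010347409134094931
jar n 697 ztop [0.04139356 0.04593643]
body rect mm ((460.7060241699219, 171.51449584960938), (43.870872497558594, 86.94556427001953), 14.369903564453125)
cap mean [0.45180231 0.20123843 0.03270119] 112 body mean [0.46359016 0.16038254 0.04224434]
store circ (0.5924703478813171, -0.08102379739284515) 0.11633875221014023 0.11187988005651028
wheel (0.5896137356758118, -0.07866231352090836) 0.043174486607313156
knob 49 [ 0.62705937 -0.07549192  0.14822882] 0.03757960979072122 4.839488665732953
rib 51 [ 0.51800855 -0.08892373] 0.07233670456700067 -171.84472147381166
sh [0.41310815 0.01905712 0.00222984]
sh2 [0.39941006 0.38185858 0.00520194]
dish [ 0.53380212 -0.31740387  0.03989242]
```

View pics/a.png

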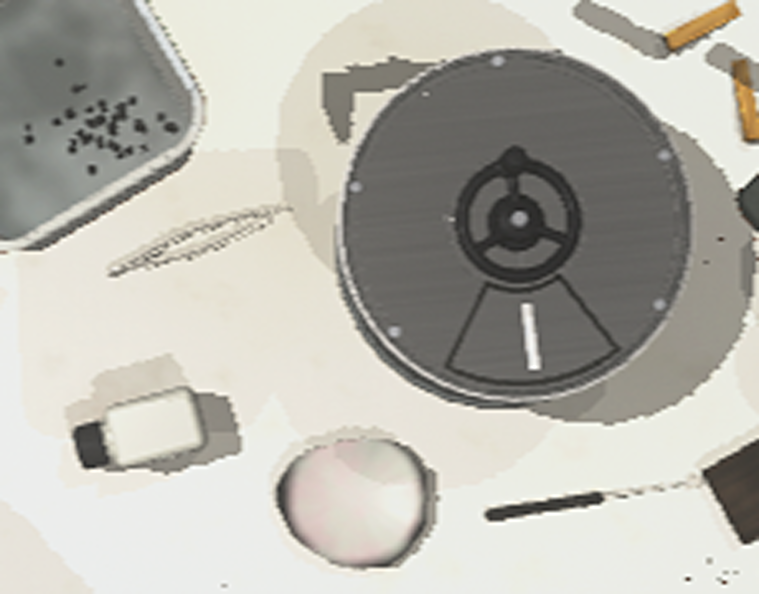

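```bash
cat >> h.py <<'E'
from scipy.spatial.transform import Rotation as Ro
def ori(yaw,tilt=0):
    """tool down, tool x at world angle yaw, then turned by tilt about tool y (deg)"""
    a=np.radians(yaw); x=np.array([np.cos(a),np.sin(a),0]); z=np.array([0,0,-1.]); R=np.stack([x,np.cross(z,x),z],1)
    return R@Ro.from_euler('y',tilt,degrees=True).as_matrix()
def plan(p,R,n=None,start=None):
    s=monitor.read_state(); p0,R0=start or (np.array(s["tcp_pos"]),np.array(s["ee_rot"])); p=np.array(p)
    w=Ro.from_matrix(R0.T@R).as_rotvec(degrees=True)
    n=n or int(max(np.ceil(np.linalg.norm(p-p0)/.055),np.ceil(np.linalg.norm(w)/10),1))
    Rc=R0
    for i in range(n):
        print(np.r_[Rc.T@(p-p0)/n*100,w/n].round(2).tolist()); Rc=Rc@Ro.from_rotvec(w/n,degrees=True).as_matrix()
    return p,R
E
python3 - <<'E'
from h import *
a=ori(104.4)[:,0]; bot=np.array([.4607,.1715,0])-.044*a; g=bot+.042*a; g[2]=.027
T=ori(104.4,-35); tcp=g+.019*T[:,2]; print(g,tcp, T.round(2).tolist())
s1=plan(tcp-.13*T[:,2],T); print('--'); plan(tcp,T,3,s1)
E
```

```text
[0.46119738 0.16956283 0.027     ] [0.46390759 0.15900726 0.01143611] [[-0.2, 0.97, 0.14], [0.79, 0.25, -0.56], [-0.57, 0.0, -0.82]]
[-3.77, -3.18, 1.13, 1.87, -3.14, 5.98]
[-4.01, -2.73, 1.44, 1.87, -3.14, 5.98]
[-4.18, -2.25, 1.75, 1.87, -3.14, 5.98]
[-4.29, -1.75, 2.04, 1.87, -3.14, 5.98]
[-4.32, -1.23, 2.33, 1.87, -3.14, 5.98]
[-4.29, -0.7, 2.6, 1.87, -3.14, 5.98]
[-4.18, -0.16, 2.84, 1.87, -3.14, 5.98]
[-4.01, 0.36, 3.07, 1.87, -3.14, 5.98]
[-3.77, 0.87, 3.26, 1.87, -3.14, 5.98]
[-3.47, 1.36, 3.42, 1.87, -3.14, 5.98]
--
[0.0, -0.0, 4.33, 0.0, 0.0, 0.0]
[0.0, -0.0, 4.33, 0.0, 0.0, 0.0]
[0.0, -0.0, 4.33, 0.0, 0.0, 0.0]
```

```bash
python3 -m jog '[8.5,-3.8,-3.2,1.1,1.9,-3.1,6, 8.5,-4,-2.7,1.4,1.9,-3.1,6, 8.5,-4.2,-2.3,1.8,1.9,-3.1,6, 8.5,-4.3,-1.8,2,1.9,-3.1,6, 8.5,-4.3,-1.2,2.3,1.9,-3.1,6]'; python3 -m jog '[8.5,-4.3,-0.7,2.6,1.9,-3.1,6, 8.5,-4.2,-0.2,2.8,1.9,-3.1,6, 8.5,-4,0.4,3.1,1.9,-3.1,6, 8.5,-3.8,0.9,3.3,1.9,-3.1,6, 8.5,-3.5,1.4,3.4,1.9,-3.1,6]'; python3 -m jog '[8.5,0,0,0,0,0,0]'
python3 - <<'E'
from h import *
a=ori(104.4)[:,0]; bot=np.array([.4607,.1715,0])-.044*a; g=bot+.042*a; g[2]=.027
T=ori(104.4,-35); tcp=g+.019*T[:,2]
print(monitor.read_state()["tcp_pos"]);plan(tcp-.05*T[:,2],T); print('--'); plan(tcp,T)
E
```

```text
time_s: 0.78
tcp_pos: [0.3008, 0.4294, 0.1751]
ee_rot: [[-0.693, 0.705, 0.152], [0.657, 0.704, -0.27], [-0.298, -0.087, -0.951]]
contact_force: [0.2, 0.9, -0.3]
width: 0.0852
gripper_force: 0.0
time_s: 1.4
tcp_pos: [0.4458, 0.2296, 0.1178]
ee_rot: [[-0.2, 0.971, 0.134], [0.797, 0.241, -0.554], [-0.569, -0.004, -0.822]]
contact_force: [0.1, 0.0, -0.1]
width: 0.0851
gripper_force: 0.0
time_s: 1.52
tcp_pos: [0.4466, 0.2253, 0.1176]
ee_rot: [[-0.197, 0.972, 0.13], [0.795, 0.236, -0.558], [-0.573, -0.006, -0.819]]
contact_force: [-0.7, 0.5, 0.5]
width: 0.0849
gripper_force: 0.0
[0.44657401 0.22526499 0.11757076]
[0.24, 0.06, 3.81, -0.37, -0.01, -0.2]
[0.24, 0.04, 3.81, -0.37, -0.01, -0.2]
--
[0.16, 0.06, 4.21, -0.25, -0.01, -0.14]
[0.16, 0.05, 4.21, -0.25, -0.01, -0.14]
[0.16, 0.03, 4.21, -0.25, -0.01, -0.14]
```

```bash
python3 -m jog '[8.5,0.2,0.05,4.2,-0.3,0,-0.1, 8.5,0.2,0.05,4.2,-0.3,0,-0.1, 8.5,0.1,0,4.2,-0.2,0,-0.1, 8.5,0,0,0,0,0,0]'; python3 -m jog '[4,0,0,0,0,0,0,4,0,0,0,0,0,0,4,0,0,0,0,0,0,4,0,0,0,0,0,0]'
python3 - <<'E'
from h import *
shot("top");im,d,K,R,p=shot("side","b.png"); cv2.imwrite("pics/b.png",cv2.resize(im[180:360,180:420,::-1],None,fx=3,fy=3))
E
```

```text
time_s: 2.02
tcp_pos: [0.4604, 0.1626, 0.0104]
ee_rot: [[-0.209, 0.967, 0.143], [0.793, 0.253, -0.554], [-0.572, -0.002, -0.82]]
contact_force: [-0.5, 0.5, 0.5]
width: 0.0846
gripper_force: 0.0
time_s: 2.52
tcp_pos: [0.464, 0.1685, 0.0131]
ee_rot: [[-0.209, 0.966, 0.151], [0.798, 0.258, -0.546], [-0.566, 0.006, -0.824]]
contact_force: [-1.3, 3.2, 6.2]
width: 0.0431
gripper_force: 62.6
```

View pics/b.png

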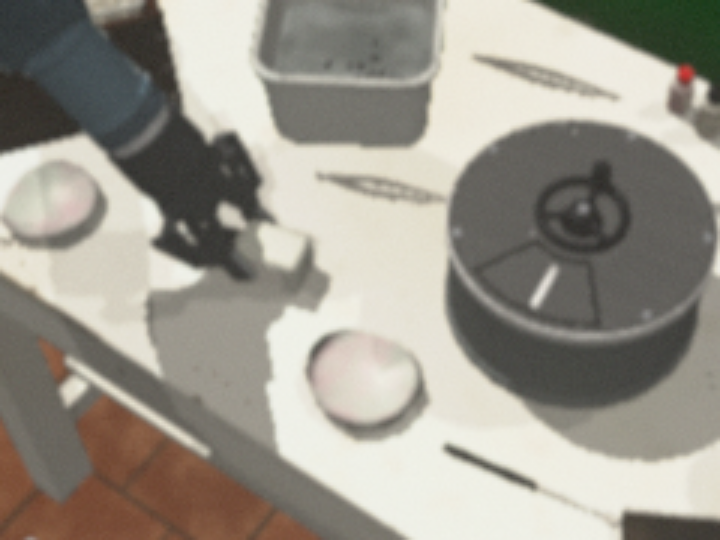

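```bash
python3 - <<'E'
from h import *
s=monitor.read_state(); p=np.array(s["tcp_pos"]); R=np.array(s["ee_rot"])
s1=plan(p+[0,0,.08],R,2); print('--')
T=R@Ro.from_euler('y',90,degrees=True).as_matrix(); print(T.round(2).tolist())
g=s1[0]-.022*R[:,2]; plan(g+.022*T[:,2]+[0,0.0,0],T,10,s1)
E
```

```text
[-2.26, 0.03, -3.3, 0.0, 0.0, 0.0]
[-2.26, 0.03, -3.3, 0.0, 0.0, 0.0]
--
[[-0.15, 0.97, -0.21], [0.55, 0.26, 0.8], [0.82, 0.01, -0.57]]
[0.22, 0.0, -0.22, -0.0, 9.0, 0.0]
[0.25, 0.0, -0.18, -0.0, 9.0, 0.0]
[0.28, 0.0, -0.14, -0.0, 9.0, 0.0]
[0.3, 0.0, -0.1, -0.0, 9.0, 0.0]
[0.31, 0.0, -0.05, -0.0, 9.0, 0.0]
[0.31, 0.0, 0.0, -0.0, 9.0, 0.0]
[0.31, 0.0, 0.05, -0.0, 9.0, 0.0]
[0.3, 0.0, 0.1, -0.0, 9.0, 0.0]
[0.28, 0.0, 0.14, -0.0, 9.0, 0.0]
[0.25, 0.0, 0.18, -0.0, 9.0, 0.0]
```

```bash
python3 -m jog '[4,-1.2,0,-1.6,0,0,0, 4,-1.7,0,-2.5,0,0,0, 4,-1.7,0,-2.5,0,0,0, 4,0.2,0,-0.2,0,9,0, 4,0.25,0,-0.2,0,9,0]';python3 -m jog '[4,0.28,0,-0.14,0,9,0, 4,0.3,0,-0.1,0,9,0, 4,0.3,0,-0.05,0,9,0, 4,0.3,0,0,0,9,0, 4,0.3,0,0.05,0,9,0]'; python3 -m jog '[4,0.3,0,0.1,0,9,0, 4,0.28,0,0.14,0,9,0, 4,0.25,0,0.18,0,9,0, 4,0,0,0,0,0,0]'
python3 - <<'E'
from h import *
im,d,K,R,p=shot("side"); cv2.imwrite("pics/c.png",cv2.resize(im[150:350,160:400,::-1],None,fx=3,fy=3))
E
```

```text
time_s: 3.25
tcp_pos: [0.4612, 0.1722, 0.0943]
ee_rot: [[-0.246, 0.966, 0.077], [0.928, 0.257, -0.27], [-0.281, 0.005, -0.96]]
contact_force: [-0.5, -1.4, -0.8]
width: 0.043
gripper_force: 61.6
time_s: 3.88
tcp_pos: [0.4578, 0.1851, 0.0974]
ee_rot: [[-0.227, 0.967, -0.117], [0.848, 0.255, 0.465], [0.479, 0.007, -0.878]]
contact_force: [-1.1, -0.0, -1.5]
width: 0.0435
gripper_force: 61.6
time_s: 4.38
tcp_pos: [0.4545, 0.1913, 0.0952]
ee_rot: [[-0.141, 0.968, -0.207], [0.553, 0.251, 0.795], [0.821, -0.002, -0.571]]
contact_force: [0.1, 0.3, -1.2]
width: 0.0434
gripper_force: 61.6
```

View pics/c.png

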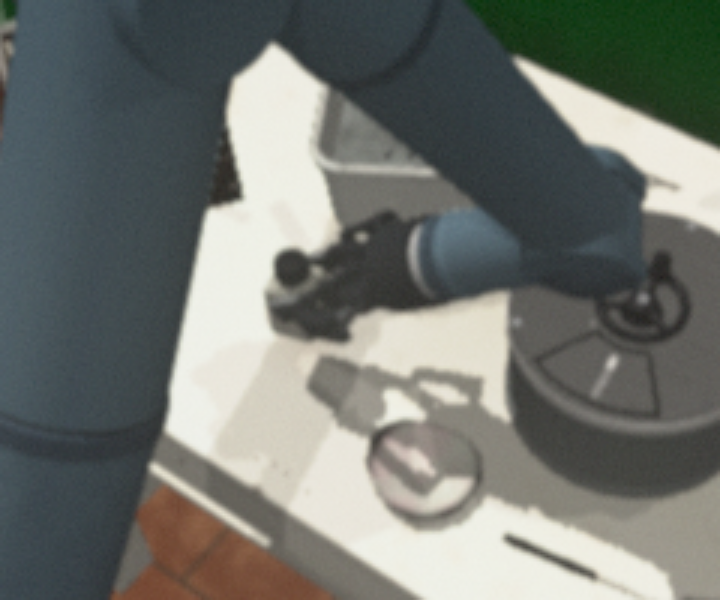

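The jar is held upright, with its cap on top at (290,265) and its body below. The forearm passes close over the store, so I'll move left before lowering.

```bash
python3 - <<'E'
from h import *
R=np.array(monitor.read_state()["ee_rot"])
for w in ([0,7,0],[0,0,-1]): print((R.T@w).round(3))
E
```

```text
[3.863 1.772 5.562]
[-0.821 -0.     0.571]
```

```bash
python3 -m jog '[4,1.9,0.9,2.8,0,0,0, 4,2,0.9,2.8,0,0,0, 4,-1.6,0,1.1,0,0,0, 4,-1.6,0,1.1,0,0,0, 4,0,0,0,0,0,0]'; python3 -m jog '[4,-0.4,0,0.3,0,0,0, 4,0,0,0,0,0,0]';python3 -m jog '[4,-0.2,0,0.14,0,0,0, 4,0,0,0,0,0,0]'
python3 - <<'E'
from h import *
im,d,K,R,p=shot("top");P=cloud(d,K,R,p)
cv2.imwrite("pics/d0.png",im[:,:,::-1]); im,*_=shot("side"); cv2.imwrite("pics/d.png",cv2.resize(im[150:350,160:400,::-1],None,fx=3,fy=3))
z=P[...,2]; m=(im.max(2)>=0)&(np.hypot(P[...,0]-.45,P[...,1]-.27)<.05); print(np.nanpercentile(z[m],[5,50,95]))
E
```

```text
time_s: 5.05
tcp_pos: [0.4539, 0.2661, 0.0599]
ee_rot: [[-0.15, 0.966, -0.211], [0.549, 0.258, 0.795], [0.822, 0.003, -0.57]]
contact_force: [-0.2, 0.0, -1.6]
width: 0.0432
gripper_force: 61.6
time_s: 5.3
tcp_pos: [0.4553, 0.2651, 0.0551]
ee_rot: [[-0.149, 0.967, -0.208], [0.549, 0.256, 0.796], [0.822, 0.005, -0.569]]
contact_force: [-0.5, -0.7, -1.0]
width: 0.0431
gripper_force: 61.6
time_s: 5.55
tcp_pos: [0.4551, 0.2647, 0.052]
ee_rot: [[-0.148, 0.967, -0.208], [0.549, 0.255, 0.796], [0.823, 0.003, -0.569]]
contact_force: [0.7, 0.9, 0.1]
width: 0.0431
gripper_force: 61.6
[-0.00350256  0.0053313   0.09572635]
```

View pics/d.png

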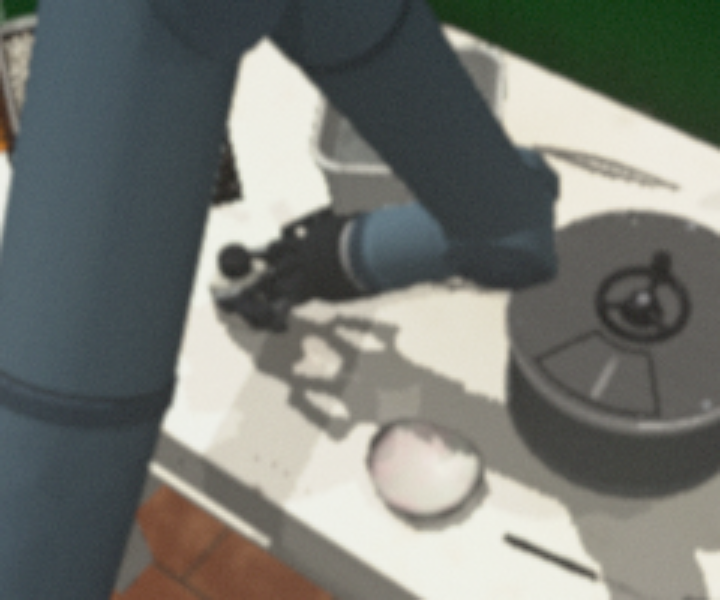

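```bash
for i in 1; do python3 -m jog '[4,-0.25,0,0.17,0,0,0, 4,0,0,0,0,0,0]';python3 -m jog '[4,-0.16,0,0.11,0,0,0, 4,0,0,0,0,0,0]';python3 -m jog '[4,-0.16,0,0.11,0,0,0, 4,0,0,0,0,0,0]'; done | grep -E "tcp|contact"
python3 - <<'E'
from h import *
im,d,K,R,p=shot("top");P=cloud(d,K,R,p);z=P[...,2]; m=(im.max(2)<90)&(np.hypot(P[...,0]-.448,P[...,1]-.255)<.018); print(np.nanpercentile(z[m],[5,50,75,95]),m.sum())
E
```

```text
tcp_pos: [0.4549, 0.2648, 0.0486]
contact_force: [-0.7, -0.3, -1.4]
tcp_pos: [0.4549, 0.2648, 0.0468]
contact_force: [-0.4, 0.1, -1.2]
tcp_pos: [0.455, 0.2648, 0.0449]
contact_force: [0.3, 0.3, -0.5]
[0.07665395 0.08813172 0.08970781 0.09116284] 138
```

```bash
for i in 1; do python3 -m jog '[4,-0.12,0,0.09,0,0,0, 4,0,0,0,0,0,0]';python3 -m jog '[4,-0.12,0,0.09,0,0,0, 4,0,0,0,0,0,0]'; done | grep -E "tcp|contact"
```

```text
tcp_pos: [0.4551, 0.2649, 0.0435]
contact_force: [-0.0, -0.4, -1.3]
tcp_pos: [0.4551, 0.2648, 0.0435]
contact_force: [-0.4, -3.6, 6.0]
```

```bash
python3 -m jog '[8.5,0,0,0,0,0,0, 8.5,0,0,0,0,0,0, 8.5,0,0,0,0,0,0, 8.5,0,0,0,0,0,0]';python3 -m jog '[8.5,0,0,-2,0,0,0, 8.5,0,0,-5,0,0,0, 8.5,0,0,-5,0,0,0, 8.5,0,0,0,0,0,0]'
python3 - <<'E'
from h import *
im,d,K,R,p=shot("top");P=cloud(d,K,R,p);z=P[...,2]; N=np.hypot(P[...,0]-.448,P[...,1]-.255)<.06
m=(im.max(2)<90)&N&(z>.06)&(z<.1); q=np.nanmean(P[m],0); print("cap",np.nanpercentile(z[m],[5,50,95]),m.sum(),q)
b=N&(z>.045)&(z<.075)&(im.min(2)>120);print("body",b.sum(),cv2.minAreaRect(np.float32(P[b][:,:2]*1000)))
T=ori(194.4); tcp=q.copy(); tcp[2]=.17
s1=plan(tcp,T); 
E
```

```text
time_s: 7.45
tcp_pos: [0.4549, 0.2651, 0.042]
ee_rot: [[-0.148, 0.967, -0.208], [0.549, 0.255, 0.796], [0.823, 0.003, -0.569]]
contact_force: [-0.8, 0.6, -0.3]
width: 0.0848
gripper_force: 0.0
time_s: 7.95
tcp_pos: [0.4847, 0.1634, 0.1125]
ee_rot: [[-0.149, 0.969, -0.197], [0.554, 0.246, 0.795], [0.819, 0.009, -0.574]]
contact_force: [1.0, 0.8, 0.9]
width: 0.0851
gripper_force: 0.0
cap [0.07005861 0.08692011 0.09005477] 158 [0.45570756 0.25585883 0.08535871]
body 178 ((455.888916015625, 258.8677062988281), (43.620216369628906, 43.275901794433594), 13.781665802001953)
[0.92, -0.03, 0.4, 3.93, -3.88, -7.46]
[0.94, 0.12, 0.33, 3.93, -3.88, -7.46]
[0.94, 0.26, 0.25, 3.93, -3.88, -7.46]
[0.91, 0.4, 0.17, 3.93, -3.88, -7.46]
[0.86, 0.52, 0.08, 3.93, -3.88, -7.46]
[0.78, 0.63, -0.02, 3.93, -3.88, -7.46]
[0.69, 0.72, -0.12, 3.93, -3.88, -7.46]
[0.58, 0.79, -0.21, 3.93, -3.88, -7.46]
[0.46, 0.84, -0.3, 3.93, -3.88, -7.46]
[0.32, 0.87, -0.39, 3.93, -3.88, -7.46]
[0.18, 0.87, -0.46, 3.93, -3.88, -7.46]
```

```bash
python3 - <<'E'
from h import *
s=monitor.read_state(); s1=plan(np.array(s["tcp_pos"])+[0,0,.10],np.array(s["ee_rot"]),2);print('--')
plan([.60,-.08,.27],ori(188),12,s1)
E
```

```text
[4.1, 0.03, -2.86, 0.0, 0.0, 0.0]
[4.1, 0.03, -2.86, 0.0, 0.0, 0.0]
--
[-0.88, 0.44, -2.11, 3.35, -3.71, -6.36]
[-1.05, 0.21, -2.06, 3.35, -3.71, -6.36]
[-1.19, -0.03, -2.0, 3.35, -3.71, -6.36]
[-1.3, -0.29, -1.91, 3.35, -3.71, -6.36]
[-1.37, -0.54, -1.79, 3.35, -3.71, -6.36]
[-1.41, -0.8, -1.67, 3.35, -3.71, -6.36]
[-1.41, -1.05, -1.52, 3.35, -3.71, -6.36]
[-1.37, -1.29, -1.36, 3.35, -3.71, -6.36]
[-1.3, -1.51, -1.19, 3.35, -3.71, -6.36]
[-1.19, -1.72, -1.02, 3.35, -3.71, -6.36]
[-1.05, -1.89, -0.84, 3.35, -3.71, -6.36]
[-0.88, -2.05, -0.66, 3.35, -3.71, -6.36]
```

```bash
python3 -m jog '[8.5,4.1,0,-2.9,0,0,0, 8.5,4.1,0,-2.9,0,0,0, 8.5,-0.9,0.4,-2.1,3.4,-3.7,-6.4, 8.5,-1,0.2,-2.1,3.4,-3.7,-6.4, 8.5,-1.2,0,-2,3.4,-3.7,-6.4]' >/dev/null; python3 -m jog '[4,-1.3,-0.3,-1.9,3.4,-3.7,-6.4, 4,-1.4,-0.5,-1.8,3.4,-3.7,-6.4, 4,-1.4,-0.8,-1.7,3.4,-3.7,-6.4, 4,-1.4,-1,-1.5,3.4,-3.7,-6.4, 4,-1.4,-1.3,-1.4,3.4,-3.7,-6.4]'; python3 -m jog '[4,-1.3,-1.5,-1.2,3.4,-3.7,-6.4, 4,-1.2,-1.7,-1,3.4,-3.7,-6.4, 4,-1,-1.9,-0.8,3.4,-3.7,-6.4, 4,-0.9,-2,-0.7,3.4,-3.7,-6.4, 4,0,0,0,0,0,0]'
python3 - <<'E'
from h import *
im,d,K,R,p=shot("wrist","e.png");print(p,R.round(2).tolist(),K.round(0).tolist())
E
```

```text
time_s: 9.25
tcp_pos: [0.5601, 0.0055, 0.2491]
ee_rot: [[-0.921, 0.307, -0.241], [0.249, 0.938, 0.243], [0.3, 0.164, -0.94]]
contact_force: [0.9, 0.4, 0.3]
width: 0.0401
gripper_force: 0.0
time_s: 9.88
tcp_pos: [0.5999, -0.0756, 0.2691]
ee_rot: [[-0.988, -0.155, -0.006], [-0.155, 0.988, -0.002], [0.007, -0.001, -1.0]]
contact_force: [-0.8, -0.0, -0.3]
width: 0.0402
gripper_force: 0.0
[ 0.51937202 -0.08844199  0.41219286] [[-0.15, 0.94, 0.31], [0.99, 0.15, 0.05], [-0.0, 0.32, -0.95]] [[342.0, 0.0, 320.0], [0.0, 342.0, 238.0], [0.0, 0.0, 1.0]]
```

View pics/e.png

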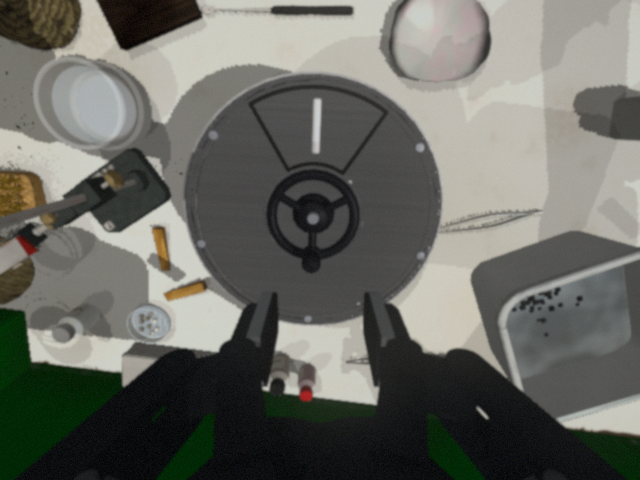

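The wrist view shows the window corners at (249,103), (386,112), (288,170) and (343,173). The rib runs from (317,98) to (316,152), the hub bolt is at (313,218) and the knob at (311,262).

```bash
python3 - <<'E'
from h import *
im,d,K,R,p=shot("wrist")
f=lambda u,v,z: ray(u,v,K,R,p,z)[:2]
hub=f(313,217,.134); print("hub",hub)
g=cv2.cvtColor(im,cv2.COLOR_RGB2GRAY)
v,u=np.mgrid[:480,:640]
m=(im.min(2)>170)&(abs(u-317)<15)&(abs(v-125)<40); L=np.array([f(a,b,.116) for b,a in np.argwhere(m)]); rb=L.mean(0); print("rib",len(L),rb,np.hypot(*(rb-hub)),np.degrees(np.arctan2(*(rb-hub)[::-1]))%360, np.ptp(L,0))
P=cloud(d,K,R,p); z=P[...,2]
m=(z>.110)&(z<.124)&(np.hypot(P[...,0]-hub[0],P[...,1]-hub[1])<.13); c,r=cv2.minEnclosingCircle(np.float32(P[m][:,:2])); print("cover",c,r,np.nanmedian(z[m]))
k=(z>.143)&(z<.16)&(np.hypot(P[...,0]-hub[0],P[...,1]-hub[1])<.05)&(v<285); kn=np.nanmean(P[k],0); print("knob",k.sum(),kn,f(311,258,.151))
for q in ((249,103),(386,112),(288,170),(343,173)):
    w=f(*q,.117); print("corner",w,[ (round(np.hypot(*(w-o)),4),round(np.degrees(np.arctan2(*(w-o)[::-1]))%360,1)) for o in (hub,np.array(c))])
# screws
for q in ((214,135),(420,147),(201,244),(420,255),(308,319)):
    w=f(*q,.117); print("screw",w)
cv2.imwrite("pics/f.png",cv2.resize(im[70:290,180:450,::-1],None,fx=2.7,fy=2.7,interpolation=cv2.INTER_CUBIC))
E
```

```text
hub [ 0.59341358 -0.0822004 ]
rib 284 [ 0.51964194 -0.09158552] 0.07436622054910651 187.25014040970441 [0.04051506 0.00850037]
cover (0.5955286622047424, -0.08304088562726974) 0.1158684641122818 0.1131724635871603
knob 296 [ 0.62926674 -0.07917033  0.14935775] [ 0.62351034 -0.07903014]
corner [ 0.51230574 -0.14664662] [(np.float64(0.1036), np.float64(218.5)), (np.float64(0.1047), np.float64(217.4))]
corner [ 0.50193415 -0.03641636] [(np.float64(0.1023), np.float64(153.4)), (np.float64(0.1046), np.float64(153.5))]
corner [ 0.56028123 -0.10904009] [(np.float64(0.0426), np.float64(219.0)), (np.float64(0.0438), np.float64(216.4))]
corner [ 0.55553702 -0.06224993] [(np.float64(0.0428), np.float64(152.2)), (np.float64(0.0451), np.float64(152.5))]
screw [ 0.54135024 -0.17301132]
screw [ 0.52440278 -0.00245342]
screw [ 0.63895285 -0.17928191]
screw [0.61857446 0.02131121]
screw [ 0.70157783 -0.07135531]
```

```bash
python3 - <<'E'
from h import *
s=monitor.read_state();R=np.array(s["ee_rot"])
s1=plan([.630,-.0785,.170],R,3); plan([.630,-.0785,.136],R,2,s1)
C=np.array([.594,-.082]); a=np.radians(5.6+18*np.arange(21)); q=np.c_[C+.036*np.c_[np.cos(a),np.sin(a)],np.full(21,.136)]
print((np.diff(q,axis=0)@R*100).round(2).tolist())
E
```

```text
[-0.99, -0.29, 3.27, 0.0, 0.0, 0.0]
[-0.99, -0.29, 3.27, 0.0, 0.0, 0.0]
[-0.99, -0.29, 3.27, 0.0, 0.0, 0.0]
[-0.01, -0.0, 1.7, 0.0, 0.0, 0.0]
[-0.01, -0.0, 1.7, 0.0, 0.0, 0.0]
[[0.11, 1.12, 0.0], [0.45, 1.03, 0.0], [0.75, 0.84, 0.01], [0.97, 0.57, 0.01], [1.1, 0.24, 0.01], [1.12, -0.11, 0.01], [1.03, -0.45, 0.01], [0.84, -0.75, 0.01], [0.57, -0.97, 0.0], [0.24, -1.1, 0.0], [-0.11, -1.12, -0.0], [-0.45, -1.03, -0.0], [-0.75, -0.84, -0.01], [-0.97, -0.57, -0.01], [-1.1, -0.24, -0.01], [-1.12, 0.11, -0.01], [-1.03, 0.45, -0.01], [-0.84, 0.75, -0.01], [-0.57, 0.97, -0.0], [-0.24, 1.1, -0.0]]
```

```bash
python3 -m jog '[4,-1,-0.3,3.3,0,0,0, 4,-1,-0.3,3.3,0,0,0, 4,-1,-0.3,3.3,0,0,0, 4,0,0,1.7,0,0,0, 4,0,0,1.7,0,0,0]'; python3 -m jog '[1,0,0,0,0,0,0,1,0,0,0,0,0,0,1,0,0,0,0,0,0]';  python3 -m jog '[1,0.1,1.1,0,0,0,0, 1,0.45,1.03,0,0,0,0, 1,0.75,0.84,0,0,0,0, 1,0.97,0.57,0,0,0,0,1,0,0,0,0,0,0]'
python3 - <<'E'
from h import *
im,d,K,R,p=shot("wrist","g.png")
E
```

```text
time_s: 10.6
tcp_pos: [0.631, -0.0797, 0.1349]
ee_rot: [[-0.988, -0.156, -0.006], [-0.156, 0.988, -0.002], [0.006, -0.001, -1.0]]
contact_force: [0.5, 0.3, -0.1]
width: 0.0401
gripper_force: 0.0
time_s: 10.98
tcp_pos: [0.6308, -0.0797, 0.136]
ee_rot: [[-0.988, -0.156, -0.006], [-0.156, 0.988, -0.002], [0.006, -0.001, -1.0]]
contact_force: [0.5, 0.9, -3.5]
width: 0.013
gripper_force: 58.6
time_s: 11.6
tcp_pos: [0.6019, -0.048, 0.1359]
ee_rot: [[-0.988, -0.156, -0.008], [-0.156, 0.988, -0.001], [0.008, -0.0, -1.0]]
contact_force: [-1.1, 1.5, -3.9]
width: 0.0134
gripper_force: 59.4
```

View pics/g.png

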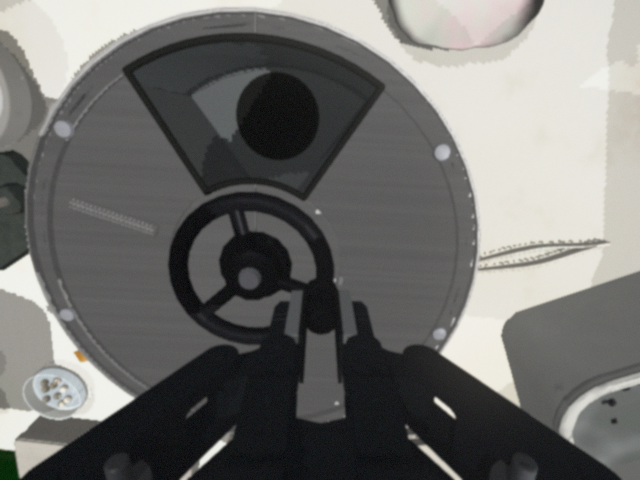

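The window now shows a round black cap at (277,116), so this pocket is probably taken. I'll check the depth, then turn on.

```bash
cat > win.py <<'E'
from h import *
im,d,K,R,p=shot("wrist"); P=cloud(d,K,R,p); C=np.array([.594,-.082]); w=C+.074*np.array([np.cos(np.radians(185.4)),np.sin(np.radians(185.4))])
m=np.hypot(P[...,0]-w[0],P[...,1]-w[1])<.022; print("window z pct",np.nanpercentile(P[m][:,2],[5,25,50,75,95]).round(3),m.sum(),"cap",((P[m][:,2]>.09)&(P[m][:,2]<.112)).mean().round(2), "mean rgb",im[m].mean(0).round())
E
python3 win.py; python3 -m jog '[1,1.1,0.24,0,0,0,0, 1,1.12,-0.11,0,0,0,0, 1,1.03,-0.45,0,0,0,0, 1,0.84,-0.75,0,0,0,0,1,0,0,0,0,0,0]'; python3 win.py
```

```text
window z pct [0.017 0.018 0.018 0.019 0.02 ] 3114 cap 0.0 mean rgb [18. 18. 18.]
time_s: 12.32
tcp_pos: [0.5626, -0.0675, 0.1359]
ee_rot: [[-0.988, -0.154, -0.009], [-0.154, 0.988, -0.003], [0.009, -0.002, -1.0]]
contact_force: [-2.4, -0.8, -4.1]
width: 0.0131
gripper_force: 59.9
window z pct [0.02  0.081 0.105 0.106 0.107] 4780 cap 0.58 mean rgb [77. 77. 74.]
```

The first pocket is the empty one: its floor reads 0.018 m everywhere, so the dark disc is only a mark on it. The second pocket holds a jar, with its cap at 0.106 m. I'll turn back 72 degrees.

```bash
python3 -m jog '[1,-0.84,0.75,0,0,0,0, 1,-1.03,0.45,0,0,0,0, 1,-1.12,0.11,0,0,0,0, 1,-1.1,-0.24,0,0,0,0,1,0,0,0,0,0,0]'; python3 win.py; python3 -m jog '[4,0,0,0,0,0,0,4,0,0,0,0,0,0,4,0,0,-2,0,0,0,4,0,0,-6,0,0,0,4,0,0,-3,0,0,0]'
python3 - <<'E'
from h import *
im,d,K,R,p=shot("wrist"); P=cloud(d,K,R,p)
for z in (.117,):
  m=(P[...,2]<.06)&(np.hypot(P[...,0]-.594,P[...,1]+.082)<.104); r=cv2.minAreaRect(np.float32(P[m][:,:2])); print(m.sum(),r)
s1=plan([.456,.257,.20],ori(194)); plan([.456,.257,.085],ori(194),3,s1)
E
```

```text
time_s: 13.0
tcp_pos: [0.605, -0.0488, 0.136]
ee_rot: [[-0.988, -0.156, -0.002], [-0.156, 0.988, -0.003], [0.003, -0.002, -1.0]]
contact_force: [2.8, 1.1, -7.4]
width: 0.0128
gripper_force: 59.7
window z pct [0.017 0.018 0.018 0.019 0.02 ] 3171 cap 0.0 mean rgb [18. 18. 18.]
time_s: 13.68
tcp_pos: [0.6062, -0.0492, 0.2521]
ee_rot: [[-0.988, -0.155, 0.003], [-0.155, 0.988, -0.002], [-0.003, -0.003, -1.0]]
contact_force: [1.0, 0.6, 0.2]
width: 0.0401
gripper_force: 0.0
5870 ((0.5254743695259094, -0.09164048731327057), (0.11046966165304184, 0.07269543409347534), 85.85778045654297)
[1.48, 4.66, 0.77, -0.03, 0.07, -0.73]
[1.42, 4.68, 0.78, -0.03, 0.07, -0.73]
[1.36, 4.7, 0.78, -0.03, 0.07, -0.73]
[1.3, 4.72, 0.79, -0.03, 0.07, -0.73]
[1.24, 4.73, 0.79, -0.03, 0.07, -0.73]
[1.18, 4.75, 0.79, -0.03, 0.07, -0.73]
[1.11, 4.76, 0.8, -0.03, 0.07, -0.73]
[0.0, 0.0, 3.83, 0.0, 0.0, 0.0]
[0.0, 0.0, 3.83, 0.0, 0.0, 0.0]
[0.0, 0.0, 3.83, 0.0, 0.0, 0.0]
```

```bash
python3 - <<'E'
from h import *
im,d,K,R,p=shot("wrist"); P=cloud(d,K,R,p);C=np.array([.594,-.082])
v=np.mgrid[:480,:640][0]
k=(P[...,2]>.143)&(P[...,2]<.157)&(np.hypot(P[...,0]-C[0],P[...,1]-C[1])<.055); q=np.median(P[k],0); print(k.sum(),q,np.ptp(P[k],0),np.hypot(*(q[:2]-C)),np.degrees(np.arctan2(*(q[:2]-C)[::-1])))
E
python3 -m jog '[5.5,1.5,4.7,0.5,0,0,-0.7, 5.5,1.4,4.7,0.5,0,0,-0.7, 5.5,1.4,4.7,0.5,0,0,-0.7, 5.5,1.3,4.7,0.5,0,0,-0.7, 5.5,1.2,4.7,0.5,0,0,-0.7]' >/dev/null;python3 -m jog '[5.5,1.2,4.8,0.5,0,0,-0.7,5.5,1.1,4.8,0.5,0,0,-0.7,5.5,0,0,0,0,0,0]'
python3 - <<'E'
from h import *
im,d,K,R,p=shot("wrist"); P=cloud(d,K,R,p); z=P[...,2]
N=np.hypot(P[...,0]-.456,P[...,1]-.257)<.05
m=N&(z>.08)&(z<.095); print("cap",m.sum(),np.nanmedian(z[m]),cv2.minEnclosingCircle(np.float32(P[m][:,:2])),np.nanmean(P[m],0))
b=N&(z>.055)&(z<.075)&(im.min(2)>90); print("body",b.sum(),cv2.minAreaRect(np.float32(P[b][:,:2]*1000)))
cv2.imwrite("pics/i.png",im[:,:,::-1])
E
```

```text
346 [ 0.60368929 -0.04882618  0.15011315] [0.01519027 0.01581609 0.00971385] 0.03455987542355047 73.71816257827899
time_s: 14.78
tcp_pos: [0.4474, 0.2636, 0.211]
ee_rot: [[-0.968, -0.249, -0.007], [-0.249, 0.968, -0.001], [0.007, 0.001, -1.0]]
contact_force: [0.0, -0.2, -0.7]
width: 0.0551
gripper_force: 0.0
cap 1056 0.08786561556070213 ((0.45842525362968445, 0.25621792674064636), 0.01604151539504528) [0.45697332 0.25563951 0.08748648]
body 515 ((458.7809143066406, 256.11871337890625), (39.889888763427734, 43.30754852294922), 14.663649559020996)
```

```bash
python3 - <<'E'
from h import *
s1=plan([.458,.256,.12],ori(194.4),2); print('-');plan([.458,.256,.066],ori(194.4),2,s1)
E
```

```text
[-0.39, -0.33, 4.56, -0.03, -0.17, -0.12]
[-0.38, -0.33, 4.56, -0.03, -0.17, -0.12]
-
[0.0, 0.0, 2.7, 0.0, 0.0, 0.0]
[0.0, 0.0, 2.7, 0.0, 0.0, 0.0]
```

```bash
python3 -m jog '[5.5,-0.4,-0.3,4.5,0,-0.2,-0.1,5.5,-0.4,-0.3,4.5,0,-0.2,-0.1,5.5,0,0,0,0,0,0,5.5,0,0,0,0,0,0]'
python3 - <<'E'
from h import *
plan([.458,.256,.066],ori(194.4),2)
E
```

```text
time_s: 15.32
tcp_pos: [0.4611, 0.2543, 0.1225]
ee_rot: [[-0.97, -0.241, 0.003], [-0.241, 0.97, 0.0], [-0.003, -0.001, -1.0]]
contact_force: [-0.2, 0.3, -0.4]
width: 0.0548
gripper_force: 0.0
[0.14, 0.12, 2.83, -0.02, 0.1, -0.22]
[0.13, 0.12, 2.83, -0.02, 0.1, -0.22]
```

```bash
python3 -m jog '[5.5,0.15,0.12,2.8,0,0,-0.2,5.5,0.15,0.12,2.8,0,0,-0.2,5.5,0,0,0,0,0,0,5.5,0,0,0,0,0,0]';python3 -m jog '[2,0,0,0,0,0,0,2,0,0,0,0,0,0,2,0,0,0,0,0,0,2,0,0,0,0,0,0]'; python3 -m jog '[2,0,0,-3,0,0,0,2,0,0,-5,0,0,0,2,0,0,-5,0,0,0,2,0,0,0,0,0,0]'
python3 - <<'E'
from h import *
im,d,K,R,p=shot("wrist"); im,*_=shot("side"); cv2.imwrite("pics/j.png",cv2.resize(im[120:340,160:400,::-1],None,fx=2.7,fy=2.7))
C=np.array([.594,-.082]); a=np.radians(185.4); w=C+.075*np.array([np.cos(a),np.sin(a)]); print(w)
s1=plan([*w,.215],ori(185.4)); print('-');plan([*w,.115],ori(185.4),2,s1)
E
```

```text
time_s: 15.82
tcp_pos: [0.4581, 0.2573, 0.0673]
ee_rot: [[-0.968, -0.25, 0.005], [-0.25, 0.968, 0.002], [-0.005, 0.0, -1.0]]
contact_force: [0.5, -0.2, 0.4]
width: 0.0548
gripper_force: 0.0
time_s: 16.32
tcp_pos: [0.4587, 0.2564, 0.0679]
ee_rot: [[-0.968, -0.249, 0.006], [-0.249, 0.968, 0.001], [-0.006, -0.001, -1.0]]
contact_force: [-0.5, -2.7, 8.7]
width: 0.0276
gripper_force: 73.1
time_s: 16.82
tcp_pos: [0.4597, 0.2587, 0.201]
ee_rot: [[-0.968, -0.25, 0.012], [-0.25, 0.968, 0.006], [-0.013, 0.003, -1.0]]
contact_force: [0.4, 0.2, -1.1]
width: 0.0275
gripper_force: 71.9
[ 0.51933285 -0.08905812]
[0.36, -5.0, -0.27, -0.0, 0.02, 1.29]
[0.25, -5.01, -0.27, -0.0, 0.02, 1.29]
[0.13, -5.02, -0.27, -0.0, 0.02, 1.29]
[0.02, -5.02, -0.27, -0.0, 0.02, 1.29]
[-0.09, -5.02, -0.27, -0.0, 0.02, 1.29]
[-0.21, -5.01, -0.27, -0.0, 0.02, 1.29]
[-0.32, -5.01, -0.27, -0.0, 0.02, 1.29]
-
[0.0, 0.0, 5.0, 0.0, 0.0, 0.0]
[0.0, 0.0, 5.0, 0.0, 0.0, 0.0]
```

View pics/j.png

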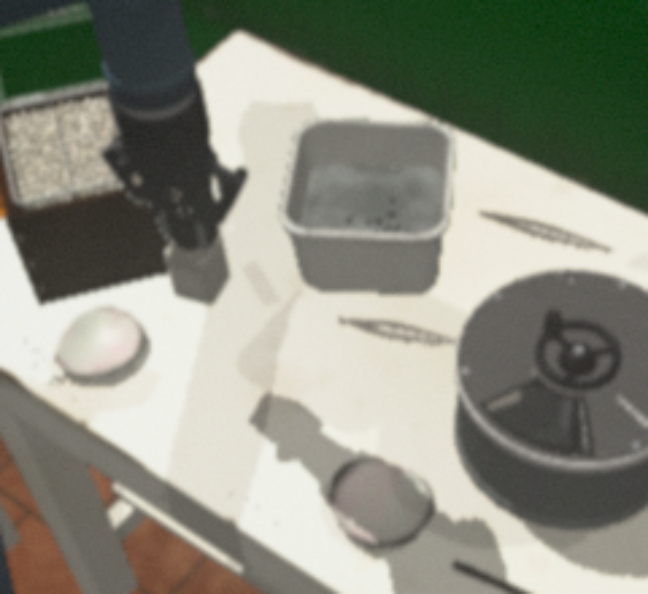

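The jar hangs upright below the gripper, held by the cap, and the open window is visible at (530,415). I'll carry it over.

```bash
python3 -m jog '[2,0.36,-5,-0.5,0,0,1.3,2,0.25,-5,-0.5,0,0,1.3,2,0.13,-5,-0.5,0,0,1.3,2,0,-5,-0.5,0,0,1.3,2,-0.1,-5,-0.3,0,0,1.3]'>/dev/null; python3 -m jog '[2,-0.2,-5,0,0,0,1.3,2,-0.3,-5,0,0,0,1.3,2,0,0,0,0,0,0,2,0,0,0,0,0,0]'
python3 - <<'E'
from h import *
im,d,K,R,p=shot("wrist"); P=cloud(d,K,R,p); z=P[...,2]
cv2.imwrite("pics/k.png",im[:,:,::-1])
im,d,K,R,p=shot("top"); cv2.imwrite("pics/l.png",im[:,:,::-1])
C=np.array([.594,-.082]); a=np.radians(185.4); w=C+.075*np.array([np.cos(a),np.sin(a)])
plan([*w,.215],ori(185.4),1)
E
```

```text
time_s: 18.05
tcp_pos: [0.5175, -0.0878, 0.2164]
ee_rot: [[-0.996, -0.093, -0.002], [-0.093, 0.996, 0.0], [0.002, 0.0, -1.0]]
contact_force: [0.2, -0.4, -0.6]
width: 0.0279
gripper_force: 71.9
[-0.1, -0.28, 0.21, 0.02, -0.06, 0.13]
```

View pics/k.png

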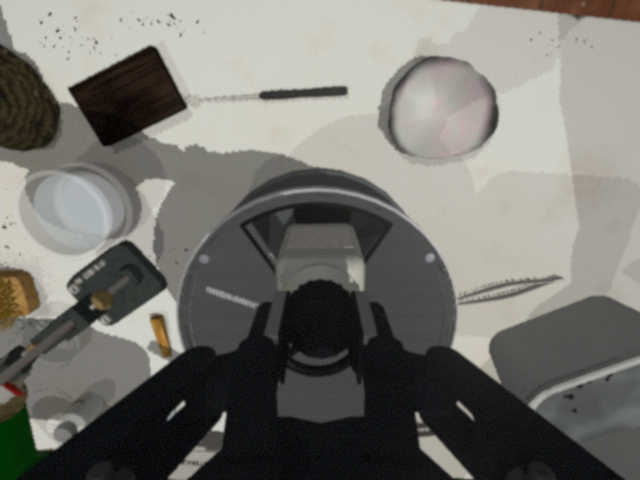

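The jar hangs over the window. Its front face spans (282..366, ~225) and the window's outer corners are at (243,218) and (392,218), so it sits about 3 mm too far right. I'll shift it and lower in steps, watching the force.

```bash
python3 -m jog '[2,-0.1,-0.25,0,0,0,0.1,2,0,0,0,0,0,0,2,0,0,3.5,0,0,0,2,0,0,0,0,0,0]'; python3 -m jog '[2,0,0,1,0,0,0,2,0,0,0,0,0,0]'
python3 - <<'E'
from h import *
im,d,K,R,p=shot("top"); P=cloud(d,K,R,p); z=P[...,2]
C=np.array([.594,-.082]); a=np.radians(185.4); w=C+.075*np.array([np.cos(a),np.sin(a)]);plan([*w,.086],ori(185.4),1)
E
```

```text
time_s: 18.65
tcp_pos: [0.5177, -0.0899, 0.1809]
ee_rot: [[-0.996, -0.093, -0.005], [-0.093, 0.996, -0.0], [0.005, 0.0, -1.0]]
contact_force: [-0.9, 0.5, -0.2]
width: 0.0275
gripper_force: 71.9
time_s: 18.9
tcp_pos: [0.5201, -0.0906, 0.1734]
ee_rot: [[-0.996, -0.092, 0.001], [-0.092, 0.996, -0.0], [-0.001, -0.001, -1.0]]
contact_force: [-0.3, 0.2, -1.1]
width: 0.0276
gripper_force: 71.9
[0.12, 0.18, 8.78, -0.04, 0.12, -0.13]
```

```bash
python3 -m jog '[2,0,0.1,1,0,0,0,2,0,0,0,0,0,0]'|grep -E "tcp|cont"; python3 -m jog '[2,0,0,1.5,0,0,0,2,0,0,0,0,0,0]'|grep -E "tcp|cont"; python3 -m jog '[2,0,0,1.5,0,0,0,2,0,0,0,0,0,0]'|grep -E "tcp|cont"
```

```text
tcp_pos: [0.5194, -0.0894, 0.1626]
contact_force: [-0.8, -0.2, -1.8]
tcp_pos: [0.5186, -0.0895, 0.1465]
contact_force: [-0.8, -0.2, -1.1]
tcp_pos: [0.5187, -0.0895, 0.1316]
contact_force: [-0.0, -0.2, -1.1]
```

Now it's inside the window without touching; the jar's bottom is at about 64 mm.

```bash
for k in 1; do python3 -m jog '[2,0,0,1.5,0,0,0,2,0,0,0,0,0,0]'; python3 -m jog '[2,0,0,1.5,0,0,0,2,0,0,0,0,0,0]'; python3 -m jog '[2,0,0,1,0,0,0,2,0,0,0,0,0,0]'; python3 -m jog '[2,0,0,0.3,0,0,0,2,0,0,0,0,0,0]'; done|grep -E "tcp|cont"
```

```text
tcp_pos: [0.5188, -0.0895, 0.1168]
contact_force: [0.7, -0.4, -1.4]
tcp_pos: [0.5189, -0.0895, 0.1018]
contact_force: [-0.0, 1.3, -0.7]
tcp_pos: [0.5195, -0.0896, 0.0925]
contact_force: [-0.1, 0.4, -1.1]
tcp_pos: [0.5202, -0.0897, 0.0903]
contact_force: [-0.5, -0.9, -0.7]
```

```bash
for k in 1; do python3 -m jog '[2,0,0,0.2,0,0,0,2,0,0,0,0,0,0]'; python3 -m jog '[2,0,0,0.15,0,0,0,2,0,0,0,0,0,0]';python3 -m jog '[2,0,0,0.15,0,0,0,2,0,0,0,0,0,0]'; done|grep -E "tcp|cont"
```

```text
tcp_pos: [0.5202, -0.0897, 0.0883]
contact_force: [-0.4, 0.3, 0.2]
tcp_pos: [0.5202, -0.0897, 0.0867]
contact_force: [0.4, -0.4, -0.8]
tcp_pos: [0.5205, -0.0898, 0.0859]
contact_force: [-0.7, -0.1, 3.6]
```

```bash
python3 -m jog '[3.8,0,0,0,0,0,0,3.8,0,0,0,0,0,0,3.8,0,0,0,0,0,0,3.8,0,0,0,0,0,0]'; python3 -m jog '[3.8,0,0,-1.5,0,0,0,3.8,0,0,-3,0,0,0,3.8,0,0,-6,0,0,0,3.8,0,0,-5,0,0,0,3.8,0,0,0,0,0,0]'
cat > chk.py <<'E'
from h import *
im,d,K,R,p=shot("wrist"); P=cloud(d,K,R,p); C=np.array([.594,-.082]);z=P[...,2];rr=np.hypot(P[...,0]-C[0],P[...,1]-C[1])
k=(z>.143)&(z<.157)&(rr<.055); q=np.median(P[k],0); print("knob",k.sum(),q,np.ptp(P[k],0),np.hypot(*(q[:2]-C)),np.degrees(np.arctan2(*(q[:2]-C)[::-1])))
m=(rr<.103)&(z>.098)&(z<.1095)&(P[...,0]<.55); print("cap",m.sum(),np.nanmedian(z[m]),cv2.minEnclosingCircle(np.float32(P[m][:,:2])) if m.sum() else 0)
E
python3 chk.py
```

```text
time_s: 21.95
tcp_pos: [0.5202, -0.0897, 0.0852]
ee_rot: [[-0.996, -0.092, 0.001], [-0.092, 0.996, -0.001], [-0.001, -0.001, -1.0]]
contact_force: [-0.0, -0.5, -0.1]
width: 0.0382
gripper_force: 0.0
time_s: 22.58
tcp_pos: [0.5241, -0.0904, 0.247]
ee_rot: [[-0.996, -0.091, 0.014], [-0.091, 0.996, -0.001], [-0.014, -0.002, -1.0]]
contact_force: [-0.1, -0.7, -1.6]
width: 0.0379
gripper_force: 0.0
knob 136 [ 0.60304062 -0.05303024  0.14954334] [0.015329   0.00836574 0.00946544] 0.030347652781491333 72.6683747633236
cap 1215 0.1060680252083413 ((0.5197744965553284, -0.11011020839214325), 0.03530318662524223)
```

```bash
python3 - <<'E'
from h import *
R=ori(185.4)
s1=plan([.604,-.048,.19],R,3); plan([.604,-.048,.136],R,2,s1)
C=np.array([.594,-.082]); a=np.radians(np.linspace(74,5,5)); q=np.c_[C+.036*np.c_[np.cos(a),np.sin(a)],np.full(5,.136)]
print((np.diff(q,axis=0)@R*100).round(2).tolist())
E
```

```text
[-2.83, 1.14, 1.82, -0.03, 0.16, -0.05]
[-2.84, 1.14, 1.82, -0.03, 0.16, -0.05]
[-2.85, 1.14, 1.81, -0.03, 0.16, -0.05]
[0.0, 0.0, 2.7, 0.0, 0.0, 0.0]
[0.0, 0.0, 2.7, 0.0, 0.0, 0.0]
[[-0.93, -0.54, 0.0], [-0.73, -0.79, 0.0], [-0.46, -0.97, 0.0], [-0.15, -1.07, 0.0]]
```

```bash
python3 -m jog '[4,-2.8,1.1,1.8,0,0.2,0,4,-2.8,1.1,1.8,0,0.2,0,4,-2.8,1.1,1.8,0,0.2,0,4,0,0,0,0,0,0,4,0,0,0,0,0,0]'; python3 chk.py
python3 - <<'E'
from h import *
plan([.604,-.048,.136],ori(185.4),2)
E
```

```text
time_s: 23.25
tcp_pos: [0.5992, -0.0498, 0.1852]
ee_rot: [[-0.996, -0.091, -0.012], [-0.091, 0.996, -0.002], [0.012, -0.001, -1.0]]
contact_force: [-0.3, -0.5, 0.6]
width: 0.0398
gripper_force: 0.0
knob 591 [ 0.60294762 -0.04899475  0.15002604] [0.01596366 0.01585955 0.00992427] 0.03419658423975122 74.83186162619397
cap 2514 0.10607802671696538 ((0.5186789035797119, -0.11061102151870728), 0.03632013499736786)
[-0.26, 0.09, 2.49, -0.04, -0.3, -0.1]
[-0.25, 0.09, 2.5, -0.04, -0.3, -0.1]
```

```bash
python3 -m jog '[4,-0.25,0.1,2.5,0,-0.3,-0.1,4,-0.2,0.1,2.5,0,-0.3,-0.1,1,0,0,0,0,0,0,1,0,0,0,0,0,0,1,0,0,0,0,0,0]'; python3 -m jog '[1,-0.93,-0.54,0,0,0,0,1,-0.73,-0.79,0,0,0,0,1,-0.46,-0.97,0,0,0,0,1,-0.15,-1.07,0,0,0,0,1,0,0,0,0,0,0]'
python3 - <<'E'
from h import *
im,d,K,R,p=shot("wrist"); f=lambda u,v,z: ray(u,v,K,R,p,z)[:2]
P=cloud(d,K,R,p); C=np.array([.594,-.082]); rr=np.hypot(P[...,0]-C[0],P[...,1]-C[1])
m=(im.min(2)>150)&(rr<.1)&(rr>.045)&(abs(P[...,2]-.115)<.02)&(P[...,0]<.56)
n,lab,st,ce=cv2.connectedComponentsWithStats(m.astype(np.uint8))
i=1+st[1:,4].argmax(); L=np.array([f(a,b,.116) for b,a in np.argwhere(lab==i)]); rb=L.mean(0)
print(st[i],rb,np.ptp(L,0),np.hypot(*(rb-C)),np.degrees(np.arctan2(*(rb-C)[::-1]))%360)
E
```

```text
time_s: 23.92
tcp_pos: [0.6034, -0.0487, 0.1363]
ee_rot: [[-0.996, -0.094, -0.0], [-0.094, 0.996, -0.002], [0.0, -0.002, -1.0]]
contact_force: [-1.1, -3.5, -3.3]
width: 0.0134
gripper_force: 58.6
time_s: 24.55
tcp_pos: [0.6292, -0.0786, 0.1363]
ee_rot: [[-0.996, -0.094, -0.001], [-0.094, 0.996, -0.0], [0.001, -0.0, -1.0]]
contact_force: [-2.5, -1.2, -1.9]
width: 0.0134
gripper_force: 59.0
[ 302    0   19  112 1707] [ 0.52087919 -0.09291652] [0.04244968 0.01114958] 0.07393120385259726 188.49122066580165
```

```bash
python3 -m jog '[1,0,-0.2,0,0,0,0,1,0,0,0,0,0,0]'; python3 -m jog '[4,0,0,0,0,0,0,4,0,0,0,0,0,0,4,0,0,-3,0,0,0,4,0,0,-6,0,0,0,4,0,0,-3,0,0,0]'; python3 -m jog '[4,-3,0,-3,0,0,0,4,0,0,0,0,0,0]'
python3 - <<'E'
from h import *
im,d,K,R,p=shot("wrist"); f=lambda u,v,z: ray(u,v,K,R,p,z)[:2]
P=cloud(d,K,R,p); C=np.array([.594,-.082]); z=P[...,2];rr=np.hypot(P[...,0]-C[0],P[...,1]-C[1])
m=(im.min(2)>150)&(rr<.1)&(rr>.045)&(abs(z-.115)<.02)&(P[...,0]<.56)
n,lab,st,ce=cv2.connectedComponentsWithStats(m.astype(np.uint8)); i=1+st[1:,4].argmax()
L=np.array([f(a,b,.116) for b,a in np.argwhere(lab==i)]); rb=L.mean(0)
ang=lambda w:np.degrees(np.arctan2(*(w-C)[::-1]))%360
print(st[i],rb,np.hypot(*(rb-C)),ang(rb))
# window side edges: dark lines on the ring 55..95 mm
dk=(im.max(2)<60)&(rr<.096)&(rr>.06)&(z>.105)&(z<.125)&(P[...,0]<.57)
A=np.degrees(np.arctan2(P[...,1]-C[1],P[...,0]-C[0]))%360
h,e=np.histogram(A[dk],bins=np.arange(140,232,1)); print([(int(e[j]),int(h[j])) for j in h.argsort()[::-1][:8]])
for s in((145,165),(205,228)): print(s,np.median(A[dk&(A>s[0])&(A<s[1])]))
im,d,K,R,p=shot("top");P=cloud(d,K,R,p)
for n,(a,b) in dict(sh=(328,281),sh2=(171,288),dish=(476,227)).items(): print(n,P[b,a].round(3))
a=cv2.imread("pics/top0.png")[:,:,::-1]; dd=(abs(a.astype(int)-im).max(2)>50); 
for n,(u,v) in dict(sh=(328,281),sh2=(171,288),dish=(476,227),probe=(400,280)).items(): print(n,dd[v-25:v+25,u-30:u+30].mean().round(3))
E
```

```text
time_s: 24.85
tcp_pos: [0.6292, -0.0788, 0.1362]
ee_rot: [[-0.995, -0.096, -0.002], [-0.096, 0.995, 0.001], [0.001, 0.001, -1.0]]
contact_force: [-5.4, 0.7, 0.1]
width: 0.013
gripper_force: 59.2
time_s: 25.48
tcp_pos: [0.6337, -0.0803, 0.2617]
ee_rot: [[-0.995, -0.095, 0.012], [-0.095, 0.995, -0.001], [-0.012, -0.002, -1.0]]
contact_force: [-0.0, -0.1, 0.6]
width: 0.0398
gripper_force: 0.0
time_s: 25.72
tcp_pos: [0.6648, -0.0763, 0.2911]
ee_rot: [[-0.995, -0.097, 0.013], [-0.097, 0.995, -0.001], [-0.013, -0.002, -1.0]]
contact_force: [0.8, 0.4, 0.6]
width: 0.0399
gripper_force: 0.0
[314   9   9  59 396] [ 0.52026547 -0.09273331] 0.07451164595075532 188.28219576738093
[(154, 88), (218, 83), (153, 75), (219, 72), (217, 35), (155, 34), (220, 16), (152, 3)]
(145, 165) 154.2708560611108
(205, 228) 218.79640430867528
sh [0.413 0.019 0.001]
sh2 [0.399 0.383 0.001]
dish [ 0.534 -0.317  0.041]
sh 0.0
sh2 0.0
dish 0.3
probe 0.877
```

```bash
python3 -m jog '[4,0,0,0,0,0,0,4,0,0,0,0,0,0]' | grep contact; python3 -c "
from h import *
print(ctrl.job_done())"
```

```text
contact_force: [0.0, -0.4, 0.1]
the job is handed in; nothing more can be done
None
```

The job is handed in: the jar was stood on the table, retaken and lowered into an empty pocket (cap top at 106 mm, not rechecked after the last turn), and the shutter rib is about 2 mm from mid-window by the wrist camera; both shells and the dish had not moved, the probe was hidden at the last look, and the handing-in returned no verdict.

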